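# Third hand at the sprung stop

### The arm

A 6-joint arm with a two-finger parallel gripper is mounted at the origin on a cart in front of the work surface, level with it; the furniture and walls round the work are solid. World frame = base frame: x ahead of the robot, y to its left, z up, the work surface at z = 0. Lengths are in m, angles in rad, forces in N, time in s.
With the tool pointing down it reaches from about 0.325 to 0.875 m from the base axis. Payload 4.4 kg.
Tool frame: the origin (TCP) lies at the very end of the fingers, on their centre line; the grasp point (between the pads) lies 19 mm behind it (robot.grip_point_offset is the distance from the TCP to the grasp point, in m); y points along the fingers, z is the direction in which the jaws open and shut, and the axes are right-handed (so a half turn about y gives the same grasp; the last joint's range is limited). The gripper opens to 85 mm and grips with 20 to 120 N. Pads are 22 mm wide; open, the fingers measure 114 mm over their backs; the gripper's body (76 mm by 85 mm) begins 54 mm behind the grasp point. The pads swing forward as they close: fully open they stand 13 mm farther back than shut.
Start: joints at [1.141, 0.207, 1.542, -0, 1.393, -0.15], TCP at [0.158, 0.553, 0.231] pointing down, gripper open.
Joint ranges: [-2.73, 2.73], [-0.86, 2.22], [0.23, 2.46], [-1.11, 4.25], [0.08, 2.63], [-2.82, 2.82]. Speed limits (rad/s): [2.79, 2.79, 3.14, 3.14, 3.14, 3.14].

### API

Orientations are given as a 3x3 rotation matrix whose columns are the frame's x, y, z axes.
In Python, from rig import robot, viewer gives the robot as it stands. The module is installed in compiled form; this text tells all that it offers.
- The arm moves only by the tool move_arm, never from a script. Its argument "series" is a list of rows, each an object with "delta_rot": the turn, a rotation vector about the tool's x, y, z in degrees, a list of three; "delta_pos": the shift along the tool's x, y, z in m, a list of three; "claw": the finger opening in m, from 0 to 0.0854. A call has 1 to 12 rows; each row is the pose to reach, as a shift and turn from the pose measured when the call began, along the tool's axes at that moment; what a row does not reach only later rows make up. A row lasts 1/12 s, in which the tool goes at most 41.7 mm and 7.16 degrees, less where a joint would pass 70% of its speed; a pose out of reach is approached as far as the arm can. A call with a gripper value outside its range is refused whole. The fingers move at their own pace and stop on an object; "force" is the grip in N (left out, the last holds). Time passes only in rows, so rows that repeat a pose let the fingers close. It gives the time, the measured TCP pose, the force and the opening at its end, in the units of the state.
- robot.get_state(): the state, without advancing time (a new reading comes with each control period).
- viewer.snapshot(name): name is "side" or "top"; returns a dict with "image" (480x640x3 uint8, red, green, blue), "range_z" (480x640 float32, m along the optical axis (not along the pixel's ray), 0 where there is no reading), "fov_y" (degrees; the focal length in pixels is half the picture's height over the tangent of half this angle, whatever the lens; pixels are square), "cx", "cy" (the principal point, pixels), "R" (3x3) and "t" (3): a world point X has camera coordinates R X + t. Camera axes: x right, y down, z forward; pixel columns grow to the right and rows downward; lengths in m; the calibration is good to about 2 mm. A picture is of the moment at which its call begins.
- robot.sign_off(): hands the job in, once; it reports no verdict.
The state is a dict: "time": time; "joints": joint angles; "joint_vel": joint speeds; "tau": joint torques, N m; "tcp_pos": TCP position; "orientation": TCP orientation; "force": force on the tool from outside, world axes, zero at the start; "ft_torque": the same for the moment, N m; "finger_gap": opening from 0.0 (shut) to 1.0 (fully open).
Only numpy, scipy, OpenCV 4.12 (cv2) and the standard library are available. Lean on these libraries where they do the work, as an engineer would, in place of code of your own. Each camera call takes 0.05 s, during which the arm holds its last target. There are 200 camera calls.

### The job

Pick up the loose bracket with the upright rib, set it flat on the fixture's base plate in front of the sprung stop bar, centred on the bar and square to it, and push it against the bar until the pointer stands between the two marks on the scale (about half of the bar's 20 mm travel). Hold it there with a steady push so that I can screw it down: hold for at least two seconds, and finish while still holding and pushing, do not let go. Never drive the stop to the end of its travel, touch the stop only with the bracket, and leave the timer, the bottle and the check weight where they are.

Things in the scene. Friction and masses are not known exactly. Their poses are not given: they have to be found in the camera images.
- fixture: Fixture fixed to the desk: an aluminium base plate 210 x 130 x 12 mm (x, y, z), a spring housing on its +x end (90 mm wide, top 40 mm above the desk) and the moving stop bar before it. Origin: centre of the underside. x runs along the plate towards the stop: the way to push. The plate's free top, 12 mm above the desk, reaches from x = -105 to +31 mm. Nothing on it is higher than 45 mm.
- stop_face_rest (a point): Centre of the stop bar's front face when the bar is at rest, at the height of the base plate's top: at (31, 0, 12) mm in the fixture's frame, and with its axes. It is fixed to the fixture and does not move with the bar. The face is flat, 90 mm wide (y), from 1 to 25 mm above the base plate, and looks to -x of the fixture.
- stop_bar (a joint): Travel in m of the dark steel stop bar (12 mm thick) towards the housing, along the fixture's +x: 0 at rest, 0.02 at the end of its travel. Its spring pushes back with about 1 N per mm and returns the bar when it is let go. The pointer on the bar lies between the two marks of the white scale on the housing when the travel is 0.006 to 0.014.
- bracket_mid (a point): Centre, half-way up (21 mm above its underside), of the loose aluminium bracket, 0.2 kg, standing upright on the desk: a foot 90 x 84 x 8 mm (x, y, z) with two slots and, on its middle, a rib 12 mm thick in x, 40 mm wide in y, up to 42 mm above the underside: grip it across its 12 mm. Either 84 mm edge (at x = +45 or -45 mm) goes against the stop, so x lies along the fixture's x.
- bracket: The same bracket; origin at the centre of its underside, same axes.
- bench_timer: Bystander: small white bench timer, 37 x 64 x 60 mm, on the desk; origin at the centre of its underside.
- buffer_bottle: Bystander: closed bottle, 56 mm across, 103 mm tall, on the desk beyond the work; origin at the centre of its underside.
- cal_weight: Bystander: check weight with a knob, 30 mm across, 48 mm tall, on the desk; origin at the centre of its underside.
There are look-alikes about, which are no part of the job. Leave any green look-alike of the bracket alone.

How it is judged:
On the way:
1. the bracket, flat on the base plate, presses the stop bar into the band (travel 6 to 14 mm, 5 to 16 N) for 1.5 s (value of joint stop_bar between 0.006 and 0.014 m and contact force between bracket and stop_bar between 5 and 16 N and z of bracket_mid in the frame of stop_face_rest below 0.025 m and contact force between the arm and stop_bar below 0.5 N), for 1.5 s.
At the end, for the whole second after the job is handed in: Robot still holding the bracket at rest against the bar: travel 6-14 mm, bracket on bar 5-16 N, fingers bearing on the bracket, robot not touching the bar; bracket on the base plate (height within 4 mm, upright within 0.06 rad), centred within 10 mm, square within 0.09 rad (all of step 1 and contact force between the fingers and bracket above 2 N and y of bracket_mid in the frame of stop_face_rest between -0.01 and 0.01 m and z of bracket_mid in the frame of stop_face_rest above 0.017 m and angle between the x axis of bracket_mid and the x axis of stop_face_rest, either way round below 0.09 rad and angle between bracket_mid's own z axis and vertical below 0.06 rad and linear speed of bracket below 0.01 m/s); the arm keeps its last pose, push and grip.
It fails at once if the stop is driven to the end of its travel (value of joint stop_bar above 0.0185 m).
It fails at once if the robot touches the stop bar itself (contact force between the arm and stop_bar above 1 N).
It fails at once if the timer, bottle or check weight is moved (distance of any of bench_timer, buffer_bottle, cal_weight from where it was at the start of the episode above 0.02 m).
It also fails if it takes over 48 s, if anything falls off the work surface, if the arm or the gripper's body presses on something with over 40 N, if the wrist force passes 120 N, or if a joint passes its speed limit or range.

## Working session

There is one attempt and no reset: what is moved stays moved. The work goes in short steps, Python scripts to look and compute and a tool call to move; the robot and the scene stay as the last step left them, time stands still between calls to the robot, and variables do not carry over. Pictures are saved under pics/ and viewed, about 8 in all and at most 12, crops included, and the job is handed in when it is done.

Besides the shell and the picture viewer there is one more tool, called after "Call:" as a command line: name --argument value ..., lists and objects as JSON in quotes. move_arm: Moves the arm, as the interface text tells. Its arguments: {"type":"object","properties":{"series":{"type":"array","items":{"type":"object","properties":{"delta_rot":{"type":"array","items":{"type":"number"}},"delta_pos":{"type":"array","items":{"type":"number"}},"claw":{"type":"number"}}}},"force":{"type":"number"}},"required":["series"]}

```bash
mkdir -p pics
cat > h.py <<'E'
import numpy as np, cv2
from rig import robot, viewer
def snap(n):
    s=viewer.snapshot(n); np.savez('%s.npz'%n,**s); return s
def world(s,u,v,z=None):
    f=240/np.tan(np.radians(float(s['fov_y']))/2)
    d=np.array([(u-s['cx'])/f,(v-s['cy'])/f,1.])
    R=s['R'];t=s['t'];c=-R.T@t;w=R.T@d
    if z is None: k=float(s['range_z'][int(round(v)),int(round(u))])
    else: k=(z-c[2])/w[2]
    return c+k*w
def pix(s,X):
    f=240/np.tan(np.radians(float(s['fov_y']))/2)
    p=s['R']@np.array(X)+s['t']; return p[0]/p[2]*f+s['cx'],p[1]/p[2]*f+s['cy']
E
python3 - <<'E'
from h import *
for n in('top','side'):
    s=snap(n); cv2.imwrite(f'pics/{n}0.png',s['image'][:,:,::-1]); print(n,s['fov_y'],s['cx'],s['cy'],-s['R'].T@s['t'],s['R'].round(3).tolist())
print(robot.get_state())
E
```

```text
top 43.22681528494911 324.25490389603897 247.85723073673603 [0.49179905 0.02074919 1.41571843] [[-0.016, -1.0, -0.001], [-0.995, 0.016, -0.096], [0.096, -0.001, -0.995]]
side 52.91596790858557 316.55889116655726 248.71197746654303 [ 0.31556401 -1.01399296  0.77030742] [[0.966, -0.258, 0.016], [-0.13, -0.539, -0.832], [0.223, 0.802, -0.554]]
{'time': 0.1, 'joints': array([ 1.14150243e+00,  2.07379814e-01,  1.54281276e+00,  1.07146670e-05,
        1.39351239e+00, -1.50497193e-01]), 'joint_vel': array([-1.69643711e-04, -1.71645336e-03, -4.02533814e-03,  3.63127279e-04,
        7.39140802e-05, -7.53635159e-04]), 'tau': array([-9.53784402e-04, -3.84089470e+01, -2.92550719e+01, -1.30215717e-04,
        4.78234593e-03, -1.38562561e-05]), 'tcp_pos': array([0.15795639, 0.55216433, 0.23021552]), 'orientation': array([[ 9.61386613e-01, -8.88795546e-04,  2.75199909e-01],
       [-2.75201150e-01, -1.91625199e-03,  9.61384759e-01],
       [-3.27122118e-04, -9.99997769e-01, -2.08685657e-03]]), 'force': array([ 0.12146503, -0.31964636,  0.6477176 ]), 'ft_torque': array([ 0.00942142, -0.02717597, -0.00727604]), 'finger_gap': 0.9983222520943272}
```

View pics/top0.png

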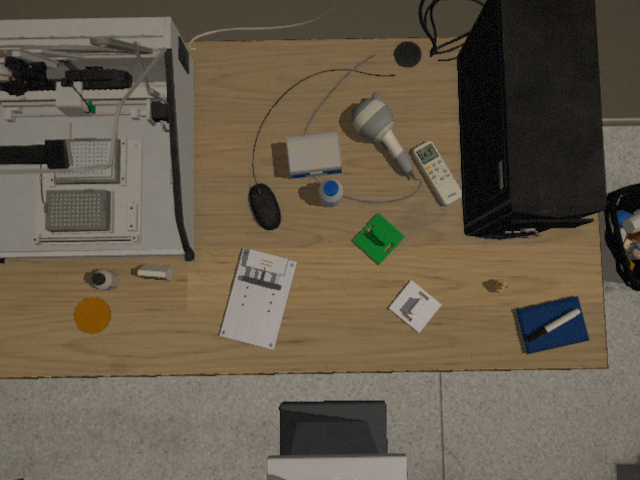

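View pics/side0.png

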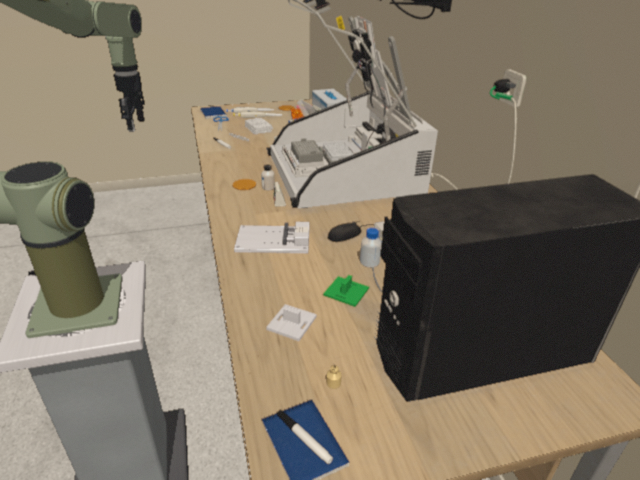

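The top view shows the fixture at about (258,298), with the stop end up at about (265,268). The loose bracket is at (415,306), the green look-alike at (378,239), the weight at (498,287), the bottle at (330,192) and the timer at (154,272). I'll enlarge the two that matter.

Run:
```python
from h import *
s=np.load('top.npz'); im=s['image'][:,:,::-1]
a=cv2.resize(im[240:360,210:310],None,fx=5,fy=5,interpolation=cv2.INTER_CUBIC)
b=cv2.resize(im[274:338,384:448],None,fx=9,fy=9,interpolation=cv2.INTER_CUBIC)
cv2.imwrite('pics/fx.png',a); cv2.imwrite('pics/br.png',b)
```

```text
(no output)
```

View pics/fx.png

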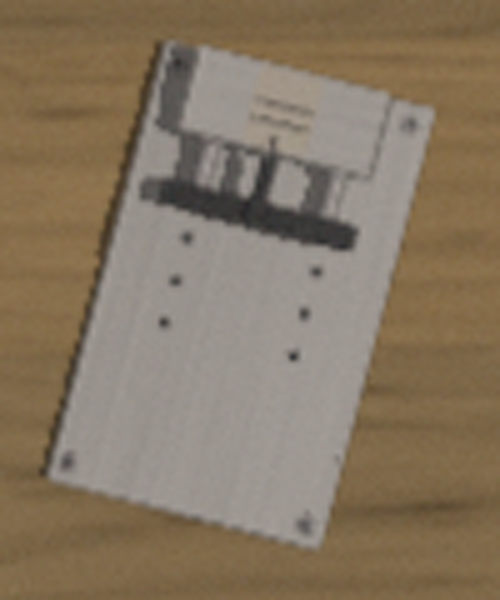

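View pics/br.png

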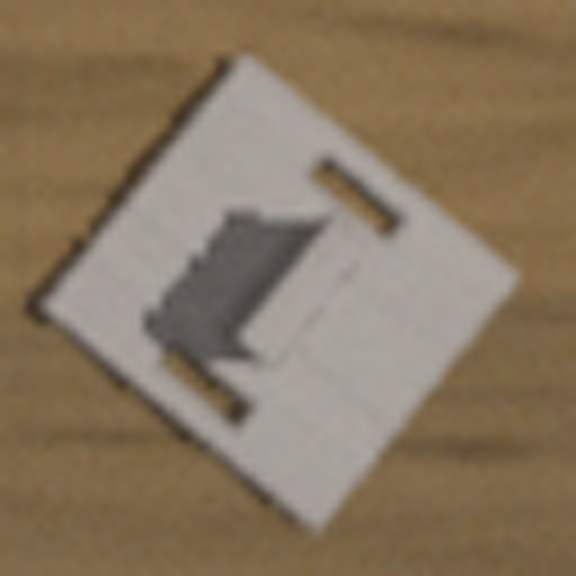

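The enlarged crops show the fixture plate corners at crop (165,42), (435,105), (320,548) and (48,478). The dark bar runs from (142,188) to (357,238). The bracket foot corners are at (243,52), (522,275), (318,532) and (45,308), with the rib running up-right.

```bash
cat > fit.py <<'E'
from h import *
def rect(P,L,C):   # least-squares 2D rigid fit: local corners L -> world P
    pc=P.mean(0); lc=L.mean(0); U,S,V=np.linalg.svd((L-lc).T@(P-pc)); R=V.T@np.diag([1,np.linalg.det(V.T@U.T)])@U.T
    c=pc-R@lc; return c,np.arctan2(R[1,0],R[0,0]),np.linalg.norm((R@L.T).T+c-P,axis=1)
E
python3 - <<'E'
from fit import *
s=np.load('top.npz')
W=lambda pts,o,k,z:np.array([world(s,o[0]+(u+.5)/k-.5,o[1]+(v+.5)/k-.5,z)[:2] for u,v in pts])
P=W([(165,42),(435,105),(320,548),(48,478)],(210,240),5,.012)
print('fix',rect(P,np.array([[.105,.065],[.105,-.065],[-.105,-.065],[-.105,.065]]),0))
P=W([(243,52),(522,275),(318,532),(45,308)],(384,274),9,.008)
print('br', rect(P,np.array([[-.045,.042],[.045,.042],[.045,-.042],[-.045,-.042]]),0))
# bar front face edge, top z=.037
b=W([(142,199),(355,250)],(210,240),5,.037);print('bar',b)
# rib top check: top of rib corners
for n,u,v,z in (('timer',154,272,.06),('bottle',330,192,.1),('weight',498,287,.04)): print(n,world(s,u,v,z))
for (u,v) in((415,306),(250,320),(420,315)): print(world(s,u,v))
E
```

```text
fix (array([0.51288329, 0.1741378 ]), np.float64(-0.2621043955927856), array([0.00181941, 0.00048598, 0.00084775, 0.00076474]))
br (array([ 0.48883657, -0.18807543]), np.float64(-2.26672905515616), array([0.00078955, 0.0004129 , 0.00044175, 0.00046591]))
bar [[0.55527145 0.21680277]
 [0.53058211 0.12008794]]
timer [0.57375291 0.40166031 0.06      ]
bottle [0.74153023 0.00490343 0.1       ]
weight [ 0.52861044 -0.37300483  0.04      ]
[ 0.48871213 -0.18350662  0.04053277]
[0.46251418 0.19322136 0.0096786 ]
[ 0.46769208 -0.19998915  0.00335379]
```

```bash
cat > go.py <<'E'
import sys; from h import *; from scipy.spatial.transform import Rotation as Ro
def go(x,y,z,yaw):
    st=robot.get_state(); R0=st['orientation']; p=st['tcp_pos']
    zt=np.array([np.cos(yaw),np.sin(yaw),0]); yt=np.array([0,0,-1.]); Rt=np.c_[np.cross(yt,zt),yt,zt]
    print('t',round(st['time'],2),'tcp',p.round(4),'yaw',np.arctan2(R0[1,2],R0[0,2]).round(4),'tilt',(R0[:2,1]).round(4),'F',st['force'].round(2),'gap',round(st['finger_gap'],4))
    print('dpos',(R0.T@(np.array([x,y,z])-p)).round(4),'drot',np.degrees(Ro.from_matrix(R0.T@Rt).as_rotvec()).round(2))
if __name__=='__main__': go(*map(float,sys.argv[1:]))
E
python3 go.py .45 .2 .2 .875; python3 go.py .4888 -.1881 .12 .875
```

```text
t 0.1 tcp [0.158  0.5522 0.2302] yaw 1.292 tilt [-0.0009 -0.0019] F [ 0.12 -0.32  0.65] gap 0.9983
dpos [ 0.3777  0.0306 -0.2581] drot [1.200e-01 2.389e+01 1.000e-02]
t 0.1 tcp [0.158  0.5522 0.2302] yaw 1.292 tilt [-0.0009 -0.0019] F [ 0.12 -0.32  0.65] gap 0.9983
dpos [ 0.5218  0.1113 -0.6204] drot [1.200e-01 2.389e+01 1.000e-02]
```

Call:
move_arm --series '[{"delta_pos": [0.378,0.03,-0.258],"delta_rot": [0.1,24,0],"claw": 0.0854},{"delta_pos": [0.378,0.03,-0.258],"delta_rot": [0.1,24,0],"claw": 0.0854},{"delta_pos": [0.378,0.03,-0.258],"delta_rot": [0.1,24,0],"claw": 0.0854},{"delta_pos": [0.378,0.03,-0.258],"delta_rot": [0.1,24,0],"claw": 0.0854},{"delta_pos": [0.378,0.03,-0.258],"delta_rot": [0.1,24,0],"claw": 0.0854},{"delta_pos": [0.378,0.03,-0.258],"delta_rot": [0.1,24,0],"claw": 0.0854},{"delta_pos": [0.378,0.03,-0.258],"delta_rot": [0.1,24,0],"claw": 0.0854},{"delta_pos": [0.378,0.03,-0.258],"delta_rot": [0.1,24,0],"claw": 0.0854},{"delta_pos": [0.378,0.03,-0.258],"delta_rot": [0.1,24,0],"claw": 0.0854},{"delta_pos": [0.378,0.03,-0.258],"delta_rot": [0.1,24,0],"claw": 0.0854},{"delta_pos": [0.378,0.03,-0.258],"delta_rot": [0.1,24,0],"claw": 0.0854},{"delta_pos": [0.378,0.03,-0.258],"delta_rot": [0.1,24,0],"claw": 0.0854}]'

```text
time: 1.1
tcp_pos: [0.4541, 0.1944, 0.2001]
orientation: [[0.761, 0.002, 0.648], [-0.648, -0.004, 0.761], [0.004, -1.0, -0.002]]
force: [-0.8, 0.3, -0.1]
finger_gap: 0.998
```

```bash
python3 go.py .4888 -.1881 .12 .875
```

```text
t 1.1 tcp [0.4541 0.1944 0.2001] yaw 0.8656 tilt [ 0.0016 -0.0036] F [-0.84  0.3  -0.09] gap 0.9976
dpos [ 0.2741  0.0815 -0.2687] drot [ 0.1  -0.54  0.2 ]
```

Call:
move_arm --series '[{"delta_pos": [0.274,0.08,-0.269],"delta_rot": [0.1,-0.5,0.2],"claw": 0.06},{"delta_pos": [0.274,0.08,-0.269],"delta_rot": [0.1,-0.5,0.2],"claw": 0.06},{"delta_pos": [0.274,0.08,-0.269],"delta_rot": [0.1,-0.5,0.2],"claw": 0.06},{"delta_pos": [0.274,0.08,-0.269],"delta_rot": [0.1,-0.5,0.2],"claw": 0.06},{"delta_pos": [0.274,0.08,-0.269],"delta_rot": [0.1,-0.5,0.2],"claw": 0.06},{"delta_pos": [0.274,0.08,-0.269],"delta_rot": [0.1,-0.5,0.2],"claw": 0.06},{"delta_pos": [0.274,0.08,-0.269],"delta_rot": [0.1,-0.5,0.2],"claw": 0.06},{"delta_pos": [0.274,0.08,-0.269],"delta_rot": [0.1,-0.5,0.2],"claw": 0.06},{"delta_pos": [0.274,0.08,-0.269],"delta_rot": [0.1,-0.5,0.2],"claw": 0.06},{"delta_pos": [0.274,0.08,-0.269],"delta_rot": [0.1,-0.5,0.2],"claw": 0.06},{"delta_pos": [0.274,0.08,-0.269],"delta_rot": [0.1,-0.5,0.2],"claw": 0.06},{"delta_pos": [0.274,0.08,-0.269],"delta_rot": [0.1,-0.5,0.2],"claw": 0.06}]'

```text
time: 2.1
tcp_pos: [0.488, -0.1888, 0.1207]
orientation: [[0.765, -0.001, 0.644], [-0.644, 0.001, 0.765], [-0.002, -1.0, 0.0]]
force: [-0.3, -0.3, -0.1]
finger_gap: 0.703
```

```bash
python3 go.py .4888 -.1881 .014 .875
python3 - <<'E'
from h import *
s=snap('side'); u,v=pix(s,[.489,-.188,.03]); print(u,v)
u,v=int(u),int(v); cv2.imwrite('pics/side1.png',cv2.resize(s['image'][v-90:v+60,u-80:u+80,::-1],None,fx=4,fy=4,interpolation=cv2.INTER_CUBIC))
E
```

```text
t 2.1 tcp [ 0.488  -0.1888  0.1207] yaw 0.8716 tilt [-0.0014  0.0015] F [-0.27 -0.34 -0.12] gap 0.7032
dpos [0.0004 0.1067 0.001 ] drot [-0.01 -0.19 -0.12]
291.5759655012706 313.28728535635986
```

View pics/side1.png

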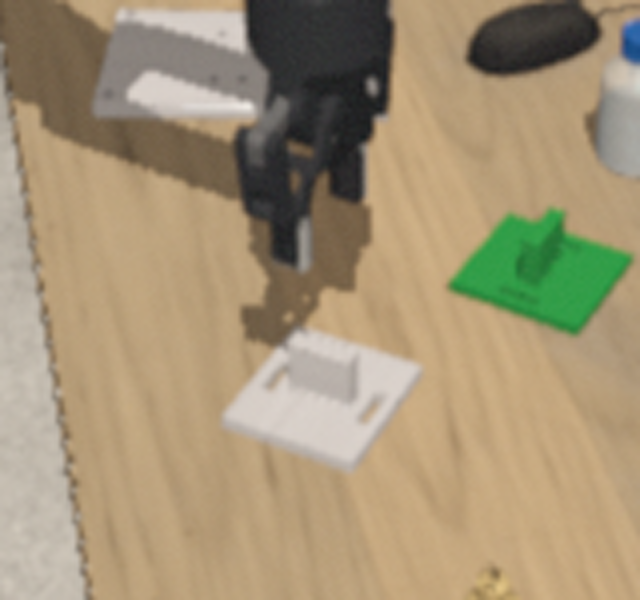

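The crop shows the open gripper straight above the white bracket, with its rib at crop (322,365) and the jaws across the rib. I'll descend and grip.

Call:
move_arm --series '[{"delta_pos": [0,0.03,0.001],"delta_rot": [0,-0.2,-0.1],"claw": 0.05},{"delta_pos": [0,0.06,0.001],"delta_rot": [0,-0.2,-0.1],"claw": 0.05},{"delta_pos": [0,0.08,0.001],"delta_rot": [0,-0.2,-0.1],"claw": 0.05},{"delta_pos": [0,0.095,0.001],"delta_rot": [0,-0.2,-0.1],"claw": 0.05},{"delta_pos": [0,0.106,0.001],"delta_rot": [0,-0.2,-0.1],"claw": 0.05},{"delta_pos": [0,0.106,0.001],"delta_rot": [0,-0.2,-0.1],"claw": 0.05},{"delta_pos": [0,0.106,0.001],"delta_rot": [0,-0.2,-0.1],"claw": 0.0},{"delta_pos": [0,0.106,0.001],"delta_rot": [0,-0.2,-0.1],"claw": 0.0},{"delta_pos": [0,0.106,0.001],"delta_rot": [0,-0.2,-0.1],"claw": 0.0},{"delta_pos": [0,0.106,0.001],"delta_rot": [0,-0.2,-0.1],"claw": 0.0},{"delta_pos": [0,0.106,0.001],"delta_rot": [0,-0.2,-0.1],"claw": 0.0},{"delta_pos": [0,0.106,0.001],"delta_rot": [0,-0.2,-0.1],"claw": 0.0}]' --force 60

```text
time: 3.15
tcp_pos: [0.49, -0.1875, 0.0166]
orientation: [[0.769, 0.003, 0.64], [-0.64, -0.001, 0.769], [0.003, -1.0, 0.001]]
force: [-0.0, 0.8, 6.4]
finger_gap: 0.124
```

```bash
python3 go.py .4888 -.1881 .1 .875
```

```text
t 3.15 tcp [ 0.49   -0.1875  0.0166] yaw 0.8768 tilt [ 0.0031 -0.001 ] F [-0.02  0.79  6.45] gap 0.1236
dpos [-0.0002 -0.0834 -0.0011] drot [-0.07  0.1   0.17]
```

Call:
move_arm --series '[{"delta_pos": [0,-0.02,0],"claw": 0.0},{"delta_pos": [0,-0.05,0],"claw": 0.0},{"delta_pos": [0,-0.084,0],"claw": 0.0},{"delta_pos": [0,-0.084,0],"claw": 0.0},{"delta_pos": [0,-0.084,0],"claw": 0.0}]'

```text
validation failed for argument at $.se...
```

Run:
```python
from go import *
c=np.array([.5129,.1741]); yaw=-.258; x=np.array([np.cos(yaw),np.sin(yaw)])
p=c-x*.029; print(p); go(p[0],p[1],.11,yaw)
s=snap('side'); u,v=pix(s,[.489,-.188,.1]); u,v=int(u),int(v); cv2.imwrite('pics/side2.png',cv2.resize(s['image'][v-60:v+70,u-80:u+80,::-1],None,fx=4,fy=4,interpolation=cv2.INTER_CUBIC))
```

```text
[0.48485984 0.18149927]
t 3.15 tcp [ 0.49   -0.1875  0.0166] yaw 0.8768 tilt [ 0.0031 -0.001 ] F [-0.02  0.79  6.45] gap 0.1236
dpos [-0.2396 -0.0938  0.2805] drot [-0.16 65.02  0.11]
```

View pics/side2.png

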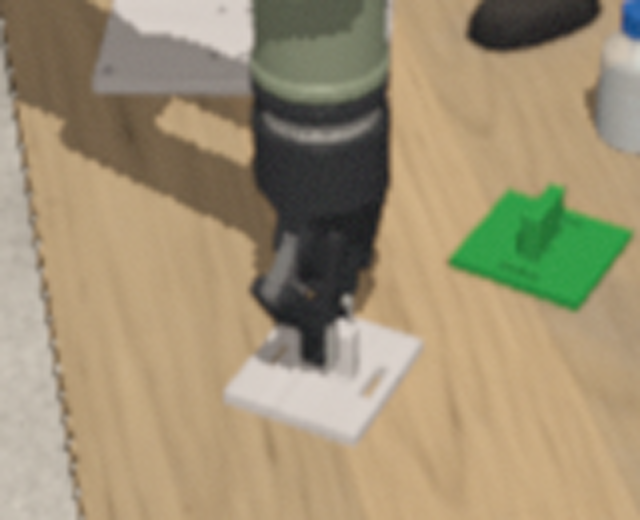

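The move was refused because I left out delta_rot. The picture shows the fingers closed on the rib at crop (318,345), with the bracket still flat on the desk. I'll lift now with complete rows.

Call:
move_arm --series '[{"delta_pos": [0,-0.02,0],"delta_rot": [0,0,0],"claw": 0.0},{"delta_pos": [0,-0.05,0],"delta_rot": [0,0,0],"claw": 0.0},{"delta_pos": [0,-0.084,0],"delta_rot": [0,0,0],"claw": 0.0},{"delta_pos": [0,-0.094,0],"delta_rot": [0,0,0],"claw": 0.0},{"delta_pos": [0,-0.094,0],"delta_rot": [0,0,0],"claw": 0.0}]'

```text
time: 3.62
tcp_pos: [0.4923, -0.189, 0.1142]
orientation: [[0.769, 0.01, 0.64], [-0.64, -0.005, 0.769], [0.011, -1.0, 0.003]]
force: [0.1, 0.1, -2.8]
finger_gap: 0.128
```

```bash
python3 go.py .4849 .1815 .11 -.258
```

```text
t 3.62 tcp [ 0.4923 -0.189   0.1142] yaw 0.8766 tilt [ 0.0102 -0.0051] F [ 0.14  0.14 -2.84] gap 0.128
dpos [-0.2427  0.0022  0.28  ] drot [-0.49 65.01  0.48]
```

Call:
move_arm --series '[{"delta_pos": [-0.024,0,0.028],"delta_rot": [-0.5,6.5,0.5],"claw": 0.0},{"delta_pos": [-0.048,0,0.056],"delta_rot": [-0.5,13,0.5],"claw": 0.0},{"delta_pos": [-0.073,0,0.084],"delta_rot": [-0.5,19.5,0.5],"claw": 0.0},{"delta_pos": [-0.097,0,0.112],"delta_rot": [-0.5,26,0.5],"claw": 0.0},{"delta_pos": [-0.121,0,0.14],"delta_rot": [-0.5,32.5,0.5],"claw": 0.0},{"delta_pos": [-0.146,0,0.168],"delta_rot": [-0.5,39,0.5],"claw": 0.0},{"delta_pos": [-0.17,0,0.196],"delta_rot": [-0.5,45.5,0.5],"claw": 0.0},{"delta_pos": [-0.194,0,0.224],"delta_rot": [-0.5,52,0.5],"claw": 0.0},{"delta_pos": [-0.218,0,0.252],"delta_rot": [-0.5,58.5,0.5],"claw": 0.0},{"delta_pos": [-0.243,0.002,0.28],"delta_rot": [-0.5,65,0.5],"claw": 0.0},{"delta_pos": [-0.243,0.002,0.28],"delta_rot": [-0.5,65,0.5],"claw": 0.0},{"delta_pos": [-0.243,0.002,0.28],"delta_rot": [-0.5,65,0.5],"claw": 0.0}]'

```text
time: 4.62
tcp_pos: [0.4822, 0.1837, 0.1075]
orientation: [[-0.251, -0.005, 0.968], [-0.968, -0.0, -0.251], [0.002, -1.0, -0.005]]
force: [-1.0, 0.2, -1.6]
finger_gap: 0.128
```

```bash
python3 go.py .4849 .1815 .036 -.258;  python3 - <<'E'
from h import *
s=snap('top'); cv2.imwrite('pics/top3.png',cv2.resize(s['image'][240:360,210:310,::-1],None,fx=5,fy=5,interpolation=cv2.INTER_CUBIC))
E
```

```text
t 4.62 tcp [0.4822 0.1837 0.1075] yaw -0.2539 tilt [-0.0049 -0.0003] F [-0.99  0.23 -1.64] gap 0.1277
dpos [0.0013 0.0715 0.0035] drot [0.27 0.24 0.09]
```

View pics/top3.png

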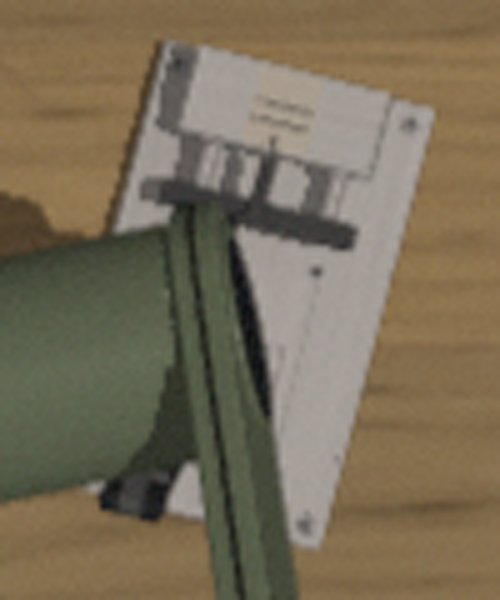

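The top view shows the wrist over the plate, with the bar at rest at crop (142,188)–(357,238). The bracket is mostly hidden. I'll lower it to just above the plate, then gently down.

Call:
move_arm --series '[{"delta_pos": [0.001,0.02,0.003],"delta_rot": [0.3,0,0.1],"claw": 0.0},{"delta_pos": [0.001,0.04,0.003],"delta_rot": [0.3,0,0.1],"claw": 0.0},{"delta_pos": [0.001,0.055,0.003],"delta_rot": [0.3,0,0.1],"claw": 0.0},{"delta_pos": [0.001,0.068,0.003],"delta_rot": [0.3,0,0.1],"claw": 0.0},{"delta_pos": [0.001,0.071,0.003],"delta_rot": [0.3,0,0.1],"claw": 0.0},{"delta_pos": [0.001,0.071,0.003],"delta_rot": [0.3,0,0.1],"claw": 0.0},{"delta_pos": [0.001,0.071,0.003],"delta_rot": [0.3,0,0.1],"claw": 0.0}]'

```text
time: 5.25
tcp_pos: [0.485, 0.1795, 0.0366]
orientation: [[-0.253, 0.0, 0.968], [-0.968, -0.001, -0.253], [0.001, -1.0, 0.001]]
force: [0.9, -0.8, -1.4]
finger_gap: 0.127
```

```bash
python3 go.py .4849 .1815 .028 -.258;  python3 - <<'E'
from h import *
s=snap('side'); u,v=pix(s,[.51,.174,.04]); u,v=int(u),int(v); print(u,v); cv2.imwrite('pics/side4.png',cv2.resize(s['image'][v-50:v+50,u-60:u+60,::-1],None,fx=6,fy=6,interpolation=cv2.INTER_CUBIC))
E
```

```text
t 5.25 tcp [0.485  0.1795 0.0366] yaw -0.2556 tilt [ 0.0003 -0.001 ] F [ 0.92 -0.81 -1.37] gap 0.1273
dpos [-0.002   0.0086 -0.0006] drot [-0.03  0.14  0.05]
271 229
```

View pics/side4.png

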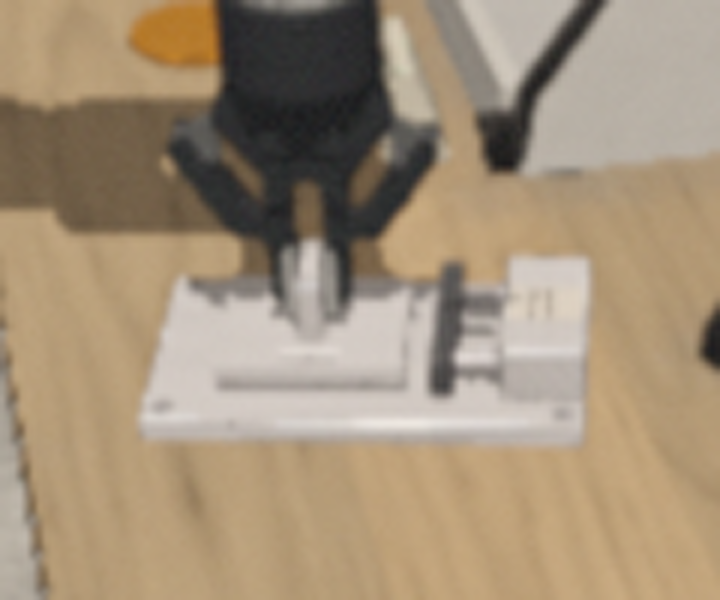

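The side view shows the bracket held level just above the plate, with its foot's front edge at crop x≈405 and the bar face at x≈432. The gap is about 13 mm. I'll seat it next.

Call:
move_arm --series '[{"delta_pos": [-0.002,0.004,0],"delta_rot": [0,0.1,0],"claw": 0.0},{"delta_pos": [-0.002,0.007,0],"delta_rot": [0,0.1,0],"claw": 0.0},{"delta_pos": [-0.002,0.0085,0],"delta_rot": [0,0.1,0],"claw": 0.0},{"delta_pos": [-0.002,0.0095,0],"delta_rot": [0,0.1,0],"claw": 0.0},{"delta_pos": [-0.002,0.0095,0],"delta_rot": [0,0.1,0],"claw": 0.0},{"delta_pos": [-0.002,0.0095,0],"delta_rot": [0,0.1,0],"claw": 0.0}]'

```text
time: 5.8
tcp_pos: [0.4865, 0.1819, 0.0286]
orientation: [[-0.254, 0.003, 0.967], [-0.967, -0.001, -0.254], [0.0, -1.0, 0.003]]
force: [-0.9, -0.5, 5.1]
finger_gap: 0.127
```

```bash
python3 go.py .4994 .1777 .0275 -.258
```

```text
t 5.8 tcp [0.4865 0.1819 0.0286] yaw -0.2568 tilt [ 0.0025 -0.0007] F [-0.94 -0.52  5.09] gap 0.1266
dpos [0.0007 0.0012 0.0135] drot [-0.15  0.07  0.  ]
```

Seated: z is 28.6 mm, as expected, and the downward press is light. Now I'll advance slowly towards contact.

Call:
move_arm --series '[{"delta_pos": [0.0005,0.001,0.003],"delta_rot": [0,0,0],"claw": 0.0},{"delta_pos": [0.0005,0.001,0.006],"delta_rot": [0,0,0],"claw": 0.0},{"delta_pos": [0.0005,0.001,0.009],"delta_rot": [0,0,0],"claw": 0.0},{"delta_pos": [0.0005,0.001,0.012],"delta_rot": [0,0,0],"claw": 0.0},{"delta_pos": [0.0005,0.001,0.015],"delta_rot": [0,0,0],"claw": 0.0},{"delta_pos": [0.0005,0.001,0.017],"delta_rot": [0,0,0],"claw": 0.0},{"delta_pos": [0.0005,0.001,0.017],"delta_rot": [0,0,0],"claw": 0.0},{"delta_pos": [0.0005,0.001,0.017],"delta_rot": [0,0,0],"claw": 0.0}]'

```text
time: 6.47
tcp_pos: [0.5002, 0.1783, 0.0286]
orientation: [[-0.254, -0.003, 0.967], [-0.967, 0.001, -0.254], [0.0, -1.0, -0.003]]
force: [-10.4, 2.9, 14.1]
finger_gap: 0.128
```

```bash
python3 go.py .509 .1751 .0275 -.258
```

```text
t 6.47 tcp [0.5002 0.1783 0.0286] yaw -0.2569 tilt [-0.0031  0.0008] F [-10.36   2.89  14.08] gap 0.1282
dpos [0.0009 0.0011 0.0093] drot [0.18 0.07 0.  ]
```

Call:
move_arm --series '[{"delta_pos": [0.0005,0.0005,0.004],"delta_rot": [0.1,0,0],"claw": 0.0},{"delta_pos": [0.0005,0.0005,0.005],"delta_rot": [0.1,0,0],"claw": 0.0},{"delta_pos": [0.0005,0.0005,0.006],"delta_rot": [0.1,0,0],"claw": 0.0},{"delta_pos": [0.0005,0.0005,0.007],"delta_rot": [0.1,0,0],"claw": 0.0},{"delta_pos": [0.0005,0.0005,0.007],"delta_rot": [0.1,0,0],"claw": 0.0},{"delta_pos": [0.0005,0.0005,0.007],"delta_rot": [0.1,0,0],"claw": 0.0}]'

```text
time: 6.97
tcp_pos: [0.502, 0.1779, 0.0288]
orientation: [[-0.254, -0.012, 0.967], [-0.967, 0.002, -0.254], [0.001, -1.0, -0.012]]
force: [-15.5, 4.5, 18.2]
finger_gap: 0.125
```

```bash
python3 go.py .509 .1751 .0275 -.258;  python3 - <<'E'
from h import *
s=snap('side'); u,v=271,229; a=s['image'][v-50:v+50,u-60:u+60,::-1]
t=snap('top')['image'][240:300,220:310,::-1]
a=cv2.resize(a[20:80,40:110],None,fx=8,fy=8,interpolation=cv2.INTER_CUBIC)
cv2.imwrite('pics/side5.png',a)
E
```

```text
t 6.97 tcp [0.502  0.1779 0.0288] yaw -0.2571 tilt [-0.0118  0.0024] F [-15.47   4.5   18.2 ] gap 0.1252
dpos [0.0009 0.0012 0.0075] drot [0.69 0.05 0.04]
```

View pics/side5.png

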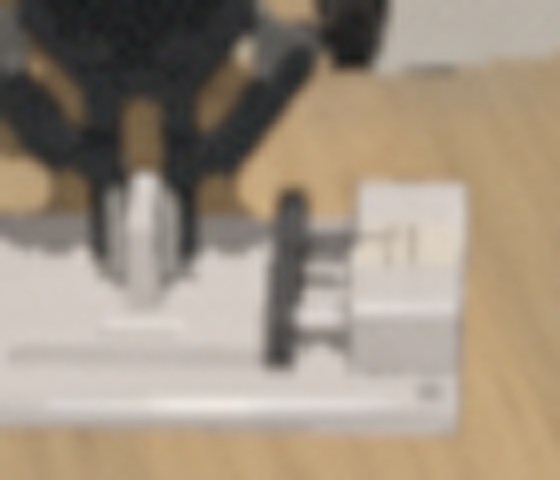

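The crop shows the foot's front edge against the bar (x≈268). The pointer tip, at about (385,240), is just short of the first mark (388), so travel is a few mm. Fz of 18 N suggests that plate friction takes much of the push, so I'll ease the down-press and push on.

Call:
move_arm --series '[{"delta_pos": [0.0005,-0.0005,0.004],"delta_rot": [0.4,0,0],"claw": 0.0},{"delta_pos": [0.0005,-0.001,0.005],"delta_rot": [0.5,0,0],"claw": 0.0},{"delta_pos": [0.0005,-0.001,0.006],"delta_rot": [0.6,0,0],"claw": 0.0},{"delta_pos": [0.0005,-0.001,0.007],"delta_rot": [0.6,0,0],"claw": 0.0},{"delta_pos": [0.0005,-0.001,0.007],"delta_rot": [0.6,0,0],"claw": 0.0},{"delta_pos": [0.0005,-0.001,0.007],"delta_rot": [0.6,0,0],"claw": 0.0}]'

```text
time: 7.57
tcp_pos: [0.5046, 0.1771, 0.029]
orientation: [[-0.255, -0.01, 0.967], [-0.967, 0.002, -0.255], [0.001, -1.0, -0.01]]
force: [-9.1, 5.2, 4.7]
finger_gap: 0.125
```

```bash
python3 go.py .509 .1751 .0275 -.258
```

```text
t 7.57 tcp [0.5046 0.1771 0.029 ] yaw -0.2578 tilt [-0.0097  0.0019] F [-9.06  5.19  4.73] gap 0.1254
dpos [0.0009 0.0014 0.0047] drot [0.56 0.01 0.04]
```

Call:
move_arm --series '[{"delta_pos": [0.0005,-0.0005,0.005],"delta_rot": [0.5,0,0],"claw": 0.0},{"delta_pos": [0.0005,-0.0005,0.006],"delta_rot": [0.6,0,0],"claw": 0.0},{"delta_pos": [0.0005,-0.0005,0.007],"delta_rot": [0.7,0,0],"claw": 0.0},{"delta_pos": [0.0005,-0.0005,0.007],"delta_rot": [0.8,0,0],"claw": 0.0},{"delta_pos": [0.0005,-0.0005,0.007],"delta_rot": [0.8,0,0],"claw": 0.0},{"delta_pos": [0.0005,-0.0005,0.007],"delta_rot": [0.8,0,0],"claw": 0.0}]'

```text
time: 8.07
tcp_pos: [0.5059, 0.1769, 0.0288]
orientation: [[-0.256, -0.007, 0.967], [-0.967, 0.001, -0.256], [0.001, -1.0, -0.007]]
force: [-12.0, 5.8, 10.1]
finger_gap: 0.128
```

```bash
python3 go.py .509 .1751 .0275 -.258;  python3 - <<'E'
from h import *
s=snap('side'); a=s['image'][199:259,251:321,::-1]
t=snap('top')['image'][244:294,230:300,::-1]
a=cv2.resize(a,None,fx=8,fy=8,interpolation=cv2.INTER_CUBIC)
cv2.imwrite('pics/side6.png',a)
E
```

```text
t 8.07 tcp [0.5059 0.1769 0.0288] yaw -0.2585 tilt [-0.0073  0.001 ] F [-12.02   5.79  10.12] gap 0.1284
dpos [0.0009 0.0013 0.0035] drot [ 0.42 -0.03  0.05]
```

View pics/side6.png

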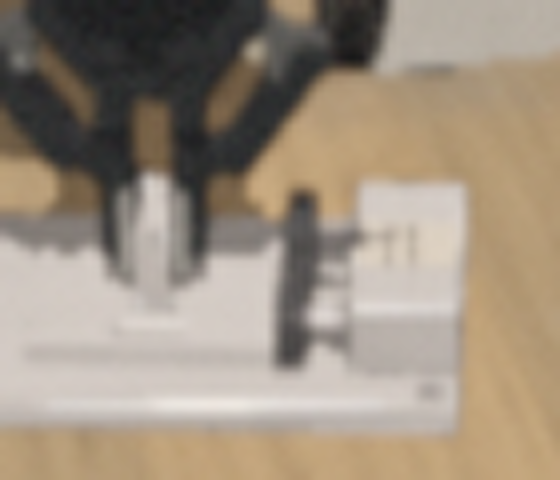

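The bar's lower end has moved on to crop x≈290. I'll measure the bar's shift from the rest image (side0.png) in numbers.

```bash
cat > trav.py <<'E'
from h import *
def trav(s,show=False):
    x=np.array([.967,-.256]); c=np.array([.5129,.1741]); y=np.array([.256,.967])
    a=cv2.imread('pics/side0.png',0).astype(float); b=cv2.cvtColor(s['image'],cv2.COLOR_RGB2GRAY).astype(float)
    out=[]
    for yy in(-.038,-.03,-.022,-.014):
        P=lambda d:np.array(pix(s,[*(c+x*d+y*yy),.036]))
        d=np.arange(.015,.06,.0003); pts=np.array([P(k) for k in d],np.float32)
        f=lambda im:cv2.remap(im.astype(np.float32),pts[:,0].reshape(1,-1),pts[:,1].reshape(1,-1),cv2.INTER_LINEAR)[0]
        pa,pb=f(a),f(b); thr=110
        e=lambda p:(d[np.argmax(p<thr)])*1000   # front (left) edge
        out.append((round(e(pa),1),round(e(pb),1),round(e(pb)-e(pa),1)))
    return out
if __name__=='__main__':
    print(trav(snap('side'))); import go; go.go(.509,.1751,.0275,-.258)
E
python3 trav.py
```

```text
[(np.float64(32.7), np.float64(40.2), np.float64(7.5)), (np.float64(32.7), np.float64(39.9), np.float64(7.2)), (np.float64(33.0), np.float64(40.2), np.float64(7.2)), (np.float64(33.0), np.float64(40.8), np.float64(7.8))]
t 8.22 tcp [0.5059 0.1769 0.0288] yaw -0.2586 tilt [-0.0073  0.001 ] F [-13.06   6.44  10.63] gap 0.1306
dpos [0.0009 0.0013 0.0035] drot [ 0.42 -0.04  0.05]
```

Travel is about 7.4 mm and square across the bar. I'll go a little further, towards 10 mm, and ease the down-press.

Call:
move_arm --series '[{"delta_pos": [0,-0.0005,0.004],"delta_rot": [0.5,0,0],"claw": 0.0},{"delta_pos": [0,-0.001,0.005],"delta_rot": [0.5,0,0],"claw": 0.0},{"delta_pos": [0,-0.001,0.006],"delta_rot": [0.5,0,0],"claw": 0.0},{"delta_pos": [0,-0.001,0.006],"delta_rot": [0.5,0,0],"claw": 0.0},{"delta_pos": [0,-0.001,0.006],"delta_rot": [0.5,0,0],"claw": 0.0},{"delta_pos": [0,-0.001,0.006],"delta_rot": [0.5,0,0],"claw": 0.0}]'

```text
time: 8.72
tcp_pos: [0.5059, 0.1769, 0.0289]
orientation: [[-0.256, -0.011, 0.967], [-0.967, 0.001, -0.256], [0.002, -1.0, -0.011]]
force: [-12.6, 5.2, 10.5]
finger_gap: 0.131
```

```bash
python3 trav.py
```

```text
[(np.float64(32.7), np.float64(40.2), np.float64(7.5)), (np.float64(32.7), np.float64(39.9), np.float64(7.2)), (np.float64(33.0), np.float64(40.2), np.float64(7.2)), (np.float64(33.0), np.float64(40.8), np.float64(7.8))]
t 8.77 tcp [0.5059 0.1769 0.029 ] yaw -0.2592 tilt [-0.0108  0.0006] F [-13.48   5.18   9.73] gap 0.1299
dpos [0.0009 0.0014 0.0035] drot [ 0.61 -0.07  0.12]
```

Call:
move_arm --series '[{"delta_pos": [0,-0.0015,0.006],"delta_rot": [0.7,0,0],"claw": 0.0},{"delta_pos": [0,-0.002,0.007],"delta_rot": [0.8,0,0],"claw": 0.0},{"delta_pos": [0,-0.002,0.008],"delta_rot": [0.8,0,0],"claw": 0.0},{"delta_pos": [0,-0.002,0.008],"delta_rot": [0.8,0,0],"claw": 0.0},{"delta_pos": [0,-0.002,0.008],"delta_rot": [0.8,0,0],"claw": 0.0},{"delta_pos": [0,-0.002,0.008],"delta_rot": [0.8,0,0],"claw": 0.0}]'

```text
time: 9.27
tcp_pos: [0.5074, 0.1765, 0.0291]
orientation: [[-0.257, -0.01, 0.966], [-0.966, -0.001, -0.257], [0.003, -1.0, -0.01]]
force: [-10.5, 6.1, 4.0]
finger_gap: 0.125
```

```bash
python3 trav.py
```

```text
[(np.float64(32.7), np.float64(42.0), np.float64(9.3)), (np.float64(32.7), np.float64(42.0), np.float64(9.3)), (np.float64(33.0), np.float64(41.7), np.float64(8.7)), (np.float64(33.0), np.float64(41.7), np.float64(8.7))]
t 9.32 tcp [0.5074 0.1765 0.029 ] yaw -0.2602 tilt [-0.0102 -0.0007] F [-11.05   5.31   4.19] gap 0.1268
dpos [0.0009 0.0015 0.0019] drot [ 0.55 -0.13  0.19]
```

Travel is about 9 mm. Now I'll hold with the same remaining offsets for over 2 s.

Call:
move_arm --series '[{"delta_pos": [0,-0.002,0.0065],"delta_rot": [0.8,0,0],"claw": 0.0},{"delta_pos": [0,-0.002,0.0065],"delta_rot": [0.8,0,0],"claw": 0.0},{"delta_pos": [0,-0.002,0.0065],"delta_rot": [0.8,0,0],"claw": 0.0},{"delta_pos": [0,-0.002,0.0065],"delta_rot": [0.8,0,0],"claw": 0.0},{"delta_pos": [0,-0.002,0.0065],"delta_rot": [0.8,0,0],"claw": 0.0},{"delta_pos": [0,-0.002,0.0065],"delta_rot": [0.8,0,0],"claw": 0.0},{"delta_pos": [0,-0.002,0.0065],"delta_rot": [0.8,0,0],"claw": 0.0},{"delta_pos": [0,-0.002,0.0065],"delta_rot": [0.8,0,0],"claw": 0.0},{"delta_pos": [0,-0.002,0.0065],"delta_rot": [0.8,0,0],"claw": 0.0},{"delta_pos": [0,-0.002,0.0065],"delta_rot": [0.8,0,0],"claw": 0.0},{"delta_pos": [0,-0.002,0.0065],"delta_rot": [0.8,0,0],"claw": 0.0},{"delta_pos": [0,-0.002,0.0065],"delta_rot": [0.8,0,0],"claw": 0.0}]'

```text
time: 10.32
tcp_pos: [0.5075, 0.1765, 0.029]
orientation: [[-0.258, -0.009, 0.966], [-0.966, -0.002, -0.258], [0.004, -1.0, -0.009]]
force: [-10.7, 5.4, 3.5]
finger_gap: 0.128
```

```bash
python3 trav.py
python3 - <<'E'
from h import *
s=np.load('side.npz'); a=cv2.resize(s['image'][199:259,241:321,::-1],None,fx=8,fy=8,interpolation=cv2.INTER_CUBIC)
t=snap('top'); b=cv2.resize(t['image'][244:304,230:310,::-1],None,fx=8,fy=8,interpolation=cv2.INTER_CUBIC)
cv2.imwrite('pics/side7.png',a); cv2.imwrite('pics/top7.png',b)
E
```

```text
[(np.float64(32.7), np.float64(42.0), np.float64(9.3)), (np.float64(32.7), np.float64(41.7), np.float64(9.0)), (np.float64(33.0), np.float64(41.7), np.float64(8.7)), (np.float64(33.0), np.float64(41.7), np.float64(8.7))]
t 10.37 tcp [0.5075 0.1765 0.029 ] yaw -0.2612 tilt [-0.0095 -0.002 ] F [-10.18   6.4    3.77] gap 0.1248
dpos [0.0009 0.0015 0.0018] drot [ 0.5  -0.18  0.25]
```

View pics/side7.png

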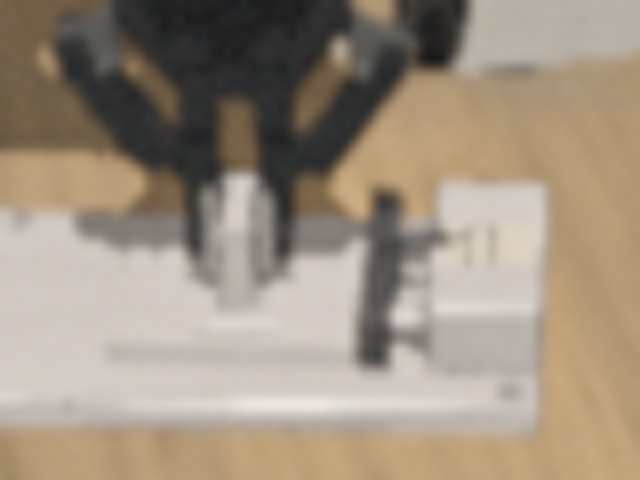

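View pics/top7.png

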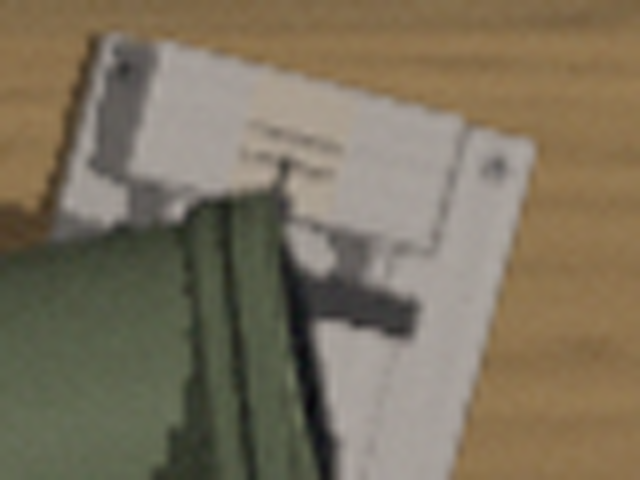

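The top view shows the pointer tip at about (285,158), just past the lower mark (≈165) and short of the upper one (≈137). That means roughly 8–9 mm. I'll push about 1.5 mm further for margin.

Call:
move_arm --series '[{"delta_pos": [0,-0.002,0.007],"delta_rot": [0.8,0.1,0.2],"claw": 0.0},{"delta_pos": [0,-0.002,0.008],"delta_rot": [0.8,0.1,0.2],"claw": 0.0},{"delta_pos": [0,-0.002,0.008],"delta_rot": [0.8,0.1,0.2],"claw": 0.0},{"delta_pos": [0,-0.002,0.008],"delta_rot": [0.8,0.1,0.2],"claw": 0.0},{"delta_pos": [0,-0.002,0.008],"delta_rot": [0.8,0.1,0.2],"claw": 0.0},{"delta_pos": [0,-0.002,0.008],"delta_rot": [0.8,0.1,0.2],"claw": 0.0}]'

```text
time: 10.92
tcp_pos: [0.5089, 0.1762, 0.029]
orientation: [[-0.261, -0.008, 0.965], [-0.965, 0.0, -0.261], [0.002, -1.0, -0.008]]
force: [-10.5, 6.0, 3.2]
finger_gap: 0.129
```

```bash
python3 trav.py
python3 - <<'E'
from h import *
# bar shift in top view: right end of the bar, profiles along fixture x at y=-.036..-.03
s=snap('top'); a=cv2.imread('pics/top0.png',0).astype(np.float32); b=cv2.cvtColor(s['image'],cv2.COLOR_RGB2GRAY).astype(np.float32)
x=np.array([.967,-.256]); c=np.array([.5129,.1741]); y=np.array([.256,.967]); d=np.arange(.015,.065,.0003)
for yy in(-.04,-.036,-.032,-.028):
    p=np.array([pix(s,[*(c+x*k+y*yy),.037]) for k in d],np.float32)
    f=lambda im:cv2.remap(im,p[:,0].reshape(1,-1),p[:,1].reshape(1,-1),cv2.INTER_LINEAR)[0]
    e=lambda q:d[np.argmax(q<110)]*1000
    print(e(f(a)).round(1),e(f(b)).round(1))
E
```

```text
[(np.float64(32.7), np.float64(43.2), np.float64(10.5)), (np.float64(32.7), np.float64(42.6), np.float64(9.9)), (np.float64(33.0), np.float64(43.2), np.float64(10.2)), (np.float64(33.0), np.float64(43.8), np.float64(10.8))]
t 10.97 tcp [0.5089 0.1762 0.029 ] yaw -0.2637 tilt [-0.008   0.0002] F [-9.88  5.92  4.19] gap 0.1279
dpos [0.001  0.0015 0.0004] drot [ 0.45 -0.33  0.11]
28.8 40.5
29.1 39.9
15.9 39.3
28.5 15.0
```

Side view and top view agree on about 10–11 mm. I'll hold there.

Call:
move_arm --series '[{"delta_pos": [0,-0.002,0.0065],"delta_rot": [0.7,0,0],"claw": 0.0},{"delta_pos": [0,-0.002,0.0065],"delta_rot": [0.7,0,0],"claw": 0.0},{"delta_pos": [0,-0.002,0.0065],"delta_rot": [0.7,0,0],"claw": 0.0},{"delta_pos": [0,-0.002,0.0065],"delta_rot": [0.7,0,0],"claw": 0.0},{"delta_pos": [0,-0.002,0.0065],"delta_rot": [0.7,0,0],"claw": 0.0},{"delta_pos": [0,-0.002,0.0065],"delta_rot": [0.7,0,0],"claw": 0.0},{"delta_pos": [0,-0.002,0.0065],"delta_rot": [0.7,0,0],"claw": 0.0},{"delta_pos": [0,-0.002,0.0065],"delta_rot": [0.7,0,0],"claw": 0.0},{"delta_pos": [0,-0.002,0.0065],"delta_rot": [0.7,0,0],"claw": 0.0},{"delta_pos": [0,-0.002,0.0065],"delta_rot": [0.7,0,0],"claw": 0.0},{"delta_pos": [0,-0.002,0.0065],"delta_rot": [0.7,0,0],"claw": 0.0},{"delta_pos": [0,-0.002,0.0065],"delta_rot": [0.7,0,0],"claw": 0.0}]'

```text
time: 12.02
tcp_pos: [0.5089, 0.1762, 0.029]
orientation: [[-0.261, -0.009, 0.965], [-0.965, -0.001, -0.261], [0.003, -1.0, -0.009]]
force: [-11.7, 5.5, 3.3]
finger_gap: 0.131
```

Call:
move_arm --series '[{"delta_pos": [0,-0.002,0.0065],"delta_rot": [0.7,0,0],"claw": 0.0},{"delta_pos": [0,-0.002,0.0065],"delta_rot": [0.7,0,0],"claw": 0.0},{"delta_pos": [0,-0.002,0.0065],"delta_rot": [0.7,0,0],"claw": 0.0},{"delta_pos": [0,-0.002,0.0065],"delta_rot": [0.7,0,0],"claw": 0.0},{"delta_pos": [0,-0.002,0.0065],"delta_rot": [0.7,0,0],"claw": 0.0},{"delta_pos": [0,-0.002,0.0065],"delta_rot": [0.7,0,0],"claw": 0.0},{"delta_pos": [0,-0.002,0.0065],"delta_rot": [0.7,0,0],"claw": 0.0},{"delta_pos": [0,-0.002,0.0065],"delta_rot": [0.7,0,0],"claw": 0.0},{"delta_pos": [0,-0.002,0.0065],"delta_rot": [0.7,0,0],"claw": 0.0},{"delta_pos": [0,-0.002,0.0065],"delta_rot": [0.7,0,0],"claw": 0.0},{"delta_pos": [0,-0.002,0.0065],"delta_rot": [0.7,0,0],"claw": 0.0},{"delta_pos": [0,-0.002,0.0065],"delta_rot": [0.7,0,0],"claw": 0.0}]'

```text
time: 13.02
tcp_pos: [0.5089, 0.1762, 0.0291]
orientation: [[-0.262, -0.01, 0.965], [-0.965, -0.002, -0.262], [0.004, -1.0, -0.009]]
force: [-11.1, 4.8, 4.2]
finger_gap: 0.125
```

```bash
python3 trav.py
```

```text
[(np.float64(32.7), np.float64(43.2), np.float64(10.5)), (np.float64(32.7), np.float64(42.6), np.float64(9.9)), (np.float64(33.0), np.float64(43.2), np.float64(10.2)), (np.float64(33.0), np.float64(43.8), np.float64(10.8))]
t 13.07 tcp [0.5089 0.1762 0.0291] yaw -0.2651 tilt [-0.0102 -0.0017] F [-11.29   5.43   3.79] gap 0.1248
dpos [0.0011 0.0016 0.0004] drot [ 0.54 -0.41  0.25]
```

```bash
python3 -c "
from h import *
robot.sign_off(); print(robot.get_state()['force'])"
```

```text
the job is handed in; nothing more can be done
the job is handed in; nothing more can be done
```

I gripped the bracket across its rib, set it flat on the base plate and pushed it against the stop bar. I held it there for over 2 s and handed the job in while still gripping and pushing.

**Last checks**
- **Travel:** about 10.4 mm from the side camera, steady during the hold. The top camera read 10.8 and 11.7 mm at two points just before it, and two other points gave no usable reading. All of these are inside the 6–14 mm band.
- **Push:** the wrist measured about 12 N along the push direction, including some friction on the plate. The contact force on the bar itself was not measured; at about 1 N per mm the spring accounts for roughly 10 N of it.
- **Placement:** the gripper was about 1 mm off the bar's centreline, within 0.01 rad of square and about 0.01 rad off vertical. Its height matched the bracket lying on the plate.
- **Bystanders:** I did not re-measure the timer, bottle and check weight at the end. The arm's planned path stayed clear of them.

**What went wrong on the way**
- One move was refused because I had left out the rotation, so I sent it again.
- The bracket stuck for a while at about 7.4 mm of travel because of friction. I eased the downward press and it moved on.

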